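# Rebuild the brake stack of the ticket-reel stand

## Task

Thread the three loose parts onto the upright spindle of the grey ticket-reel stand: first the black spacer, then the steel washer, last the brass bushing with its flange down, and press the stack down until the spindle's two spring catches snap out over the top of the bushing and hold it down against the sprung plate. Feel for the spindle and press gently, never putting more than 30 N on the stand, and leave the thread spools and the tape measure where they are.

Things in the scene. Friction and masses are not known exactly. Their poses are not given: they have to be found in the camera images.
- stand: Fixed grey reel stand, foot 124 x 64 x 22 mm (its x, y, z); origin at the centre of its underside, z up. On it stands a vertical steel spindle, 10 mm diameter, flat top with a 0.4 mm chamfer. It is clamped in a slot along the stand's x: on the line y = 0, anywhere from x = -13 to +13 mm. This offset is not measured; it is fixed for the run (the clamp slips above 40 N).
- slot_top (a point): Point 92 mm above the middle of the stand's underside, at the height of the spindle's top but over the MIDDLE of the slot: the spindle itself stands up to 13 mm from here, either way along the stand's x axis (0 mm along y).
- catch_level (a point): Point 70.5 mm above the stand's underside, over the middle of the slot: height of the lower ends of two copper spring catches that lean out of the spindle (+y and -y sides) from 84 mm down to here, where they reach 9.5 mm from its axis. A ring pushed down folds them in (up to 8 N); once it is below, they snap out and it cannot come back up.
- brake_plate (a joint): Depth in m by which the sprung plate round the spindle is pressed down: 0 when free (its top 34 mm above the stand's underside; plate 33 mm diameter), 0.008 at its stop; 1.2 N per mm. Held by the catches, the full stack keeps it at about 0.003; to snap them over the bushing press it to about 0.005 to 0.006, then let go.
- spacer: Loose black plastic tube, outer diameter 44 mm, 18 mm high, bore 12 mm right through; origin at the centre of its underside, z up. Either way up is the same.
- washer: Loose bright steel thick washer, outer diameter 46 mm, 6 mm high, bore 12 mm; origin at the centre of its underside, z up. Either way up is the same.
- bushing: Loose brass flanged bushing, 16 mm high, bore 12 mm: flange of 38 mm diameter, 4 mm thick, at the bottom, and a collar of 30 mm diameter above it; origin at the centre of the flange's underside, z up. It stands flange down.
- red_spool: Bystander: red thread spool, 30 mm diameter, 48 mm high, origin at the centre of its underside.
- green_spool: Bystander: green thread spool, 30 mm diameter, 48 mm high, origin at the centre of its underside.
- tape_measure: Bystander: round yellow tape measure, 52 mm across, 15 mm high, origin under its centre.
There are look-alikes about, which are no part of the job. Leave any blue or orange look-alike of the bushing alone.

How it is judged (in metres and radians):
At the end, for the whole second after the job is handed in: On the spindle, upright (0.1 rad), in line (4 mm) and at rest: spacer lowest (underside 25 to 33.5 mm above the stand's underside), washer on it, bushing flange down on the washer; released, the catches keep the sprung plate pressed down by more than 2 mm (horizontal distance between each of spacer, washer, bushing and stand below 0.017 m and angle between each of spacer, washer, bushing's own z axis and vertical below 0.1 rad and linear speed of each of spacer, washer, bushing below 0.01 m/s and horizontal distance between each of spacer, washer and bushing below 0.004 m and z of spacer in the frame of stand between 0.025 and 0.0335 m and z of washer in the frame of spacer between 0.015 and 0.021 m and z of bushing in the frame of washer between 0.004 and 0.009 m and value of joint brake_plate above 0.002 m); the robot touches nothing.
It fails at once if more than 30 N on the stand, its spindle, plate or catches (contact force between stand and anything else above 30 N).
It fails at once if the red spool is shifted by more than 25 mm (distance of red_spool from where it was at the start of the episode above 0.025 m).
It fails at once if the green spool is shifted by more than 25 mm (distance of green_spool from where it was at the start of the episode above 0.025 m).
It fails at once if the tape measure is shifted by more than 25 mm (distance of tape_measure from where it was at the start of the episode above 0.025 m).
It also fails if it takes over 72 s, if anything falls off the work surface, if the arm or the gripper's body presses on something with over 40 N, if the wrist force passes 120 N, or if a joint passes its speed limit or range.

## Robot

A 6-joint arm with a two-finger parallel gripper is mounted at the origin on a cart in front of the work surface, level with it; the furniture and walls round the work are solid. World frame = base frame: x ahead of the robot, y to its left, z up, the work surface at z = 0. Lengths are in mm, angles in rad, forces in N, time in s.
With the tool pointing down it reaches from about 350 to 775 mm from the base axis. Payload 7.3 kg.
Tool frame: the origin (TCP) lies on the centre line of the jaws, within the pads' length; the fingertips stand 17 mm ahead of it and the grasp point (between the pads) lies 2 mm behind it; z points along the fingers, y is the line along which they close (so a half turn about z gives the same grasp; the last joint's range is limited). The gripper opens to 92 mm and grips with 3 to 60 N. Pads are 19 mm wide; open, the fingers measure 130 mm over their backs; the gripper's body (75 mm by 190 mm) begins 47 mm behind the grasp point.
Start: joints at [-1.251, 0.342, 1.524, -0, 1.275, -0.146], TCP at [235.821, -469.075, 243.741] pointing down, gripper open.
Joint ranges: [-2.53, 2.53], [-0.77, 2.02], [0.04, 2.7], [-1, 4.14], [0.28, 2.66], [-3.11, 3.11]. Speed limits (rad/s): [2.57, 2.57, 3.14, 3.14, 3.14, 3.14].

## Interface

Orientations are given as [roll, pitch, yaw] about the fixed x, y, z axes, in that order (R = Rz(yaw) Ry(pitch) Rx(roll)).
In Python, from plant import bot gives the robot as it stands. The module is installed in compiled form; this text tells all that it offers.
- The arm moves only by the shell command python3 -m pendant 'ROWS'. ROWS is JSON, a list of rows, each a list of 3 entries, a list of its own where there are three numbers: the shift along the world's x, y, z as a fraction of full scale, then the turn, a rotation vector about the world's x, y, z as a fraction of full scale, then the opening, from -1 (shut) to 1 (fully open), so that 0 is half open. In form: [[[tx, ty, tz], [rx, ry, rz], claw], ...]. A call has exactly 10 rows; each row shifts and turns the commanded pose from where the row before left it; what a row does not reach is not made up. Full scale, the value 1, is 30 mm for a shift and 0.12 rad for a turn. A row lasts 1/12 s, in which the tool goes at most 41.7 mm and 7.16 degrees, less where a joint would pass 70% of its speed; a pose out of reach is approached as far as the arm can. A call with a number of a shift or a turn outside -1 to 1 is refused whole. A call with a gripper value outside its range is refused whole. The fingers move at their own pace and stop on an object; the grip force is fixed at half the most. Time passes only in rows, so rows that do not move let the fingers close, or fill a call up. It gives the time, the measured TCP pose, the force, the opening and the grip force at its end, in the units of the state.
- bot.get_obs(): the state, without advancing time (a new reading comes with each control period).
- bot.capture(name): name is "side" or "top" or "wrist"; returns the picture (420x560x3 uint8, blue, green, red); there is no depth.
- bot.camera_params(name): a dict with "fovy" (degrees; the focal length in pixels is half the picture's height over the tangent of half this angle, whatever the lens; pixels are square), "cx", "cy" (the principal point, pixels), "camera_from_world" (4x4, takes a point from world to camera coordinates). Camera axes: x right, y down, z forward; pixel columns grow to the right and rows downward; lengths in mm; the calibration is good to about 2 mm. A picture is of the moment at which its call begins: read the wrist's pose just before it. camera_params takes no time and is no camera call; for the wrist camera it gives the pose at the moment of the call.
- bot.close_job(): hands the job in; it is judged then, once.
The state is a dict: "time": time; "joint_positions": joint angles; "dq": joint speeds; "tau": joint torques, N m; "tool_pos": TCP position; "tcp_rot": TCP orientation; "contact_force": force on the tool from outside, world axes, zero at the start; "moment": the same for the moment, N m; "grip_width": finger opening in mm; "finger_force": force on a finger pad.
Only numpy, scipy, OpenCV 4.12 (cv2) and the standard library are available. Lean on these libraries where they do the work, as an engineer would, in place of code of your own. Each camera call takes 0.05 s, during which the arm holds its last target. There are 200 camera calls.

## Working session

There is one attempt and no reset: what is moved stays moved. The work goes in short steps, Python scripts to look and compute and a shell command to move; the robot and the scene stay as the last step left them, time stands still between calls to the robot, and variables do not carry over. Pictures are saved under pics/ and viewed, at most 10 in all, crops included, and the job is handed in when it is done.

```bash
mkdir -p pics
cat > h.py <<'E'
import numpy as np, cv2
from plant import bot
def proj(name,P,cp=None):
    c=cp or bot.camera_params(name); T=np.array(c['camera_from_world']); f=210/np.tan(np.radians(c['fovy'])/2)
    q=T[:3,:3]@np.array(P,float)+T[:3,3]; return q[0]/q[2]*f+c['cx'],q[1]/q[2]*f+c['cy']
def ray(name,u,v,z,cp=None):
    c=cp or bot.camera_params(name); T=np.array(c['camera_from_world']); f=210/np.tan(np.radians(c['fovy'])/2)
    R=T[:3,:3]; o=-R.T@T[:3,3]; d=R.T@np.array([(u-c['cx'])/f,(v-c['cy'])/f,1]); return o+d*(z-o[2])/d[2]
E
python3 - <<'E'
from h import *
o=bot.get_obs(); print({k:np.round(v,3) for k,v in o.items()})
for n in ("side","top"):
    cv2.imwrite(f'pics/{n}0.png',bot.capture(n)); c=bot.camera_params(n); print(n,c['fovy'],c['cx'],c['cy'],np.round(c['camera_from_world'],3).tolist())
E
```

```text
{'time': np.float64(0.0), 'joint_positions': array([-1.251,  0.343,  1.525, -0.   ,  1.275, -0.146]), 'dq': array([-0.001, -0.001,  0.002,  0.   , -0.001,  0.001]), 'tau': array([-4.0000e-03, -4.3126e+01, -2.4422e+01,  7.1000e-02,  5.6000e-02,
       -0.0000e+00]), 'tool_pos': array([ 235.698, -468.686,  243.045]), 'tcp_rot': array([-3.14 , -0.   ,  0.466]), 'contact_force': array([ 0.056, -0.169, -0.134]), 'moment': array([-0.038,  0.027, -0.025]), 'finger_force': np.float64(0.0), 'grip_width': np.float64(91.52)}
side 47.26609267836186 281.41574424205004 211.9445441322243 [[0.944, -0.33, -0.02, -468.52], [-0.163, -0.41, -0.897, 116.135], [0.288, 0.85, -0.441, 1100.328], [0.0, 0.0, 0.0, 1.0]]
top 44.908987141663744 282.5094210439614 209.11958135156303 [[-0.022, -1.0, 0.007, -97.13], [-0.981, 0.021, -0.194, 464.61], [0.193, -0.011, -0.981, 1059.591], [0.0, 0.0, 0.0, 1.0]]
```

View pics/top0.png

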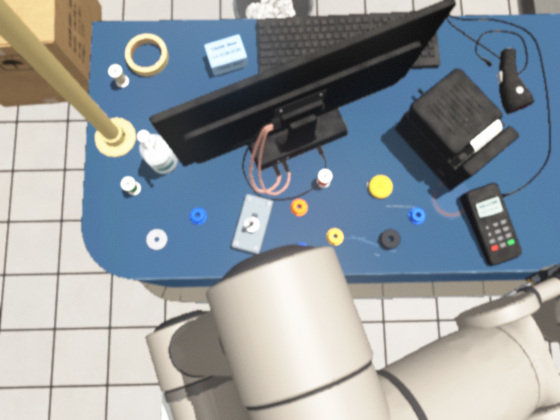

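View pics/side0.png

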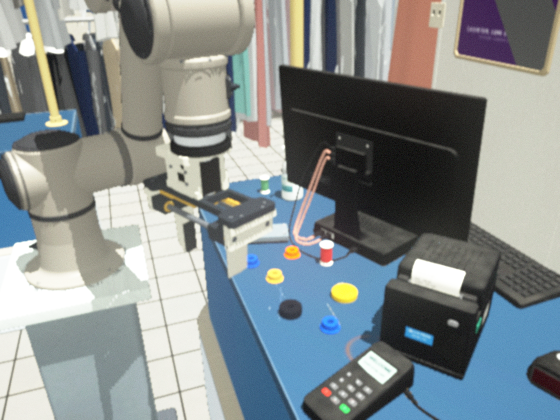

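Top view: stand (252,223), washer (157,239), spacer (390,239), tape (380,186), red spool (324,178). There are several bushing-shaped things: blue at (198,215), (303,246) and (417,215), orange at (299,207), and brass-yellow at (335,236). The last one fits by colour. I'll measure them all and enlarge it to confirm.

Run:
```python
from h import *
im=cv2.imread('pics/top0.png'); hsv=cv2.cvtColor(im,cv2.COLOR_BGR2HSV)
for n,(u,v),z in [('spacer',(390,239),18),('washer',(157,239),6),('bush',(335,236),10),('stand',(252,223),22),('tape',(380,186),15),('red',(324,178),48),('orange',(299,207),10),('blueA',(198,215),10),('green?',(130,185),48)]:
    print(n,np.round(ray('top',u,v,z)),hsv[v+6,u])
g=(hsv[...,1]<90)&(hsv[...,2]>90); g[:190]=0;g[255:]=0;g[:,:225]=0;g[:,280:]=0
cs=cv2.findContours(g.astype('uint8'),0,2)[0]; c=max(cs,key=cv2.contourArea); r=cv2.minAreaRect(c); b=cv2.boxPoints(r)
w=np.array([ray('top',*p,22) for p in b]); print('stand',r,np.round(w,1).tolist(),np.round(w.mean(0),1))
a=cv2.resize(im[190:260,215:415],None,fx=4,fy=4,interpolation=2)
s=cv2.imread('pics/side0.png'); 
b=cv2.resize(s[215:345,240:370],None,fx=2.3,fy=2.3,interpolation=2)
out=np.zeros((600,800,3),'uint8'); out[:280]=a; out[290:290+b.shape[0],:b.shape[1]]=b; cv2.imwrite('pics/c1.png',out)
```

```text
spacer [ 396. -343.   18.] [120  17 104]
washer [408. 173.   6.] [150   1 247]
bush [ 406. -223.   10.] [ 27 132 254]
stand [437. -39.  22.] [  0   0 255]
tape [ 517. -329.   15.] [ 30 140 255]
red [ 530. -200.   48.] [  1  95 174]
orange [ 474. -145.   10.] [ 19 176 255]
blueA [460.  82.  10.] [109 190 241]
green? [523. 225.  48.] [ 51  32 152]
stand ((255.0, 222.0), (64.0, 48.0), 90.0) [[513.1, 6.8, 22.0], [510.9, -100.6, 22.0], [367.3, -97.6, 22.0], [369.6, 7.2, 22.0]] [440.2 -46.1  22. ]
```

View pics/c1.png

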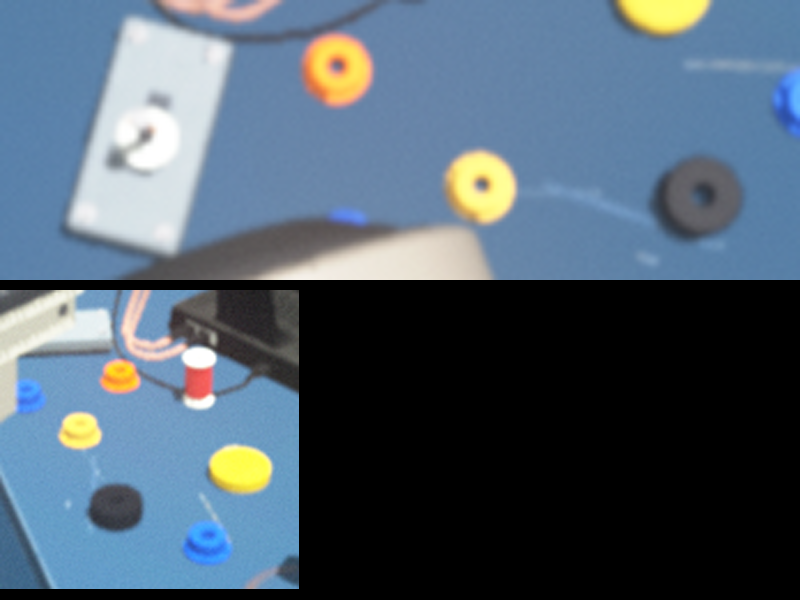

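The crop at (480,185) shows a brass-yellow flanged ring, collar up. It is neither blue nor orange, so it is the bushing. The black spacer is at crop (700,195), and the stand's long axis is about -15° from world x. Moving above the spacer.

```bash
python3 -m pendant '[[[0.76,0.6,-0.3],[0,0,-0.56],1],[[0.76,0.6,-0.4],[0,0,-0.56],1],[[0.76,0.6,-0.4],[0,0,-0.56],1],[[0.76,0.6,-0.4],[0,0,-0.56],1],[[0.76,0.6,-0.4],[0,0,-0.56],1],[[0.76,0.6,-0.4],[0,0,-0.56],1],[[0.76,0.6,-0.4],[0,0,-0.52],1],[[0,0,0],[0,0,0],1],[[0,0,0],[0,0,0],1],[[0,0,0],[0,0,0],1]]'
python3 - <<'E'
from h import *
c=bot.camera_params('wrist'); o=bot.get_obs(); T=np.array(c['camera_from_world']); print(c['fovy'],c['cx'],c['cy'],'cam-tcp',np.round(-T[:3,:3].T@T[:3,3]-o['tool_pos'],1),'axes',np.round(T[:3,:3],2).tolist())
print(np.round(o['tool_pos'],1),np.round(o['tcp_rot'],3))
cv2.imwrite('pics/w1.png',bot.capture('wrist'))
t=bot.capture('top'); cv2.imwrite('pics/t1.png',t)
E
```

```text
time: 0.93
tool_pos: [395.2, -343.3, 162.7]
tcp_rot: [3.141, 0.0, 0.002]
contact_force: [-0.1, -0.4, -0.2]
grip_width: 92.0
finger_force: 0.0
58.69106284919883 277.83409492025567 207.8980863455933 cam-tcp [ 68.5  -0.  141.2] axes [[0.0, -1.0, 0.0], [-0.97, -0.0, 0.26], [-0.26, -0.0, -0.97]]
[ 395.2 -343.3  162.7] [3.141e+00 0.000e+00 2.000e-03]
```

View pics/w1.png

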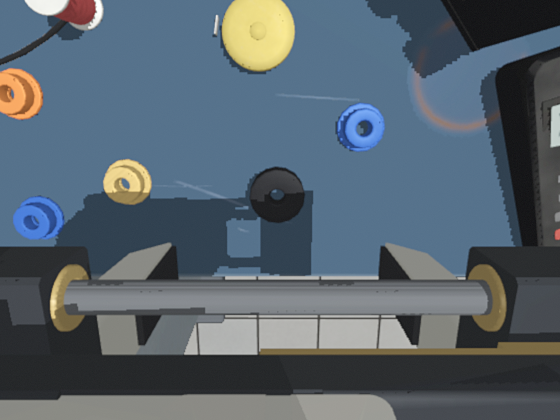

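Wrist view: spacer centred at (277,194), bushing bore at (124,183), blue look-alike at (34,219), orange at (10,93), tape at (258,32). The gripper closes along the image's horizontal.

Run:
```python
from h import *
im=cv2.imread('pics/w1.png'); c=bot.camera_params('wrist'); hsv=cv2.cvtColor(im,cv2.COLOR_BGR2HSV)
m=((hsv[...,2]<75)&(hsv[...,1]<120)).astype('uint8'); m[:150]=0;m[240:]=0;m[:,:240]=0;m[:,315:]=0
x=max(cv2.findContours(m,0,2)[0],key=cv2.contourArea);print('sp blob',cv2.boundingRect(x))
for n,u,v,z in [('spacer bore',277,194,18),('spL',250,194,14),('spR',304,194,14),('bush',124,183,16),('blue',34,219,10),('orange',10,93,12),('tape',258,32,15),('blue2',364,128,14),('edge',240,275,0)]: print(n,np.round(ray('wrist',u,v,z,c),1))
```

```text
sp blob (249, 167, 57, 57)
spacer bore [ 397.7 -343.8   18. ]
spL [ 396.8 -322.3   14. ]
spR [ 396.8 -365.3   14. ]
bush [ 406.1 -223.7   16. ]
blue [ 374.7 -144.    10. ]
orange [ 473.7 -144.    12. ]
tape [ 515.3 -330.2   15. ]
blue2 [ 448.4 -410.    14. ]
edge [ 320. -311.    0.]
```

```bash
python3 -m pendant '[[[0.08,-0.02,-0.4],[0,0,1],0.6],[[0,0,-0.4],[0,0,1],0.5],[[0,0,-0.4],[0,0,1],0.5],[[0,0,-0.4],[0,0,1],0.5],[[0,0,-0.4],[0,0,1],0.5],[[0,0,-0.4],[0,0,1],0.5],[[0,0,-0.4],[0,0,1],0.5],[[0,0,-0.4],[0,0,1],0.5],[[0,0,-0.4],[0,0,1],0.5],[[0,0,-0.4],[0,0,1],0.5]]'
python3 -m pendant '[[[0,0,0],[0,0,1],0.5],[[0,0,0],[0,0,1],0.5],[[0,0,-0.2],[0,0,1],0.5],[[0,0,-0.3],[0,0,0.09],0.5],[[0,0,-0.26],[0,0,0],0.5],[[0,0,0],[0,0,0],-0.3],[[0,0,0],[0,0,0],-0.5],[[0,0,0],[0,0,0],-0.5],[[0,0,0],[0,0,0],-0.5],[[0,0,0],[0,0,0],-0.5]]'
```

```text
time: 1.87
tool_pos: [397.2, -345.0, 42.8]
tcp_rot: [3.14, 0.001, 1.205]
contact_force: [0.1, -0.5, -0.1]
grip_width: 68.8
finger_force: 0.0
time: 2.7
tool_pos: [398.0, -343.9, 20.3]
tcp_rot: [3.141, 0.001, 1.57]
contact_force: [-0.2, 0.3, -0.4]
grip_width: 42.5
finger_force: 30.0
```

```bash
python3 -m pendant '[[[0,0,0],[0,0,0],0.5],[[0,0,0],[0,0,0],0.5],[[0,0,0],[0,0,0],0.5],[[0,0,0],[0,0,-1],0.5],[[0,0,0],[0,0,-1],0.5],[[0,0,0],[0,0,-1],0.5],[[0,0,0],[0,0,-1],0.5],[[0,0,0],[0,0,-1],0.5],[[0,0,0],[0,0,-1],0.5],[[0,0,0],[0,0,-1],0.5]]'
python3 -m pendant '[[[0,0,0],[0,0,-1],0.5],[[0,0,0],[0,0,-1],0.5],[[0,0,0],[0,0,-1],0.5],[[0,0,0],[0,0,-1],0.5],[[0,0,0],[0,0,-1],0.5],[[0,0,0],[0,0,-1],0.5],[[0,0,0],[0,0,-0.09],0.5],[[0,0,0],[0,0,0],-0.5],[[0,0,0],[0,0,0],-0.5],[[0,0,0],[0,0,0],-0.5]]'
python3 -m pendant '[[[0,0,0],[0,0,0],-0.5],[[0,0,0],[0,0,0],-0.5],[[0,0,0.5],[0,0,0],-0.5],[[0,0,1],[0,0,0],-0.5],[[0,0,1],[0,0,0],-0.5],[[0,0,1],[0,0,0],-0.5],[[0,0,1],[0,0,0],-0.5],[[0,0,1],[0,0,0],-0.5],[[0,0,1],[0,0,0],-0.5],[[0,0,0],[0,0,0],-0.5]]'
```

```text
time: 3.53
tool_pos: [397.9, -343.7, 20.0]
tcp_rot: [3.141, 0.0, 0.725]
contact_force: [0.8, -0.1, 0.5]
grip_width: 68.8
finger_force: 0.0
time: 4.37
tool_pos: [397.8, -343.6, 19.9]
tcp_rot: [3.142, 0.0, 0.003]
contact_force: [-0.5, 0.3, -0.1]
grip_width: 53.3
finger_force: 0.0
time: 5.2
tool_pos: [399.6, -345.6, 221.0]
tcp_rot: [3.133, -0.007, 0.001]
contact_force: [0.5, -0.2, -0.8]
grip_width: 43.1
finger_force: 30.0
```

```bash
python3 -m pendant '[[[-0.05,0.5,0],[0,0,0],-0.5],[[-0.05,1,0],[0,0,0],-0.5],[[-0.05,1,-0.1],[0,0,0],-0.5],[[-0.1,1,-0.1],[0,0,0],-0.5],[[-0.1,1,-0.1],[0,0,0],-0.5],[[-0.1,1,-0.1],[0,0,0],-0.5],[[-0.1,1,-0.1],[0,0,0],-0.5],[[-0.1,1,-0.1],[0,0,0],-0.5],[[-0.1,1,-0.1],[0,0,0],-0.5],[[-0.05,1,-0.1],[0,0,0],-0.5]]'
python3 -m pendant '[[[0,0.5,0],[0,0,0],-0.5],[[0,0,0],[0,0,0],-0.5],[[0,0,0],[0,0,0],-0.5],[[0,0,0],[0,0,0],-0.5],[[0,0,0],[0,0,0],-0.5],[[0,0,0],[0,0,0],-0.5],[[0,0,0],[0,0,0],-0.5],[[0,0,0],[0,0,0],-0.5],[[0,0,0],[0,0,0],-0.5],[[0,0,0],[0,0,0],-0.5]]'
python3 - <<'E'
from h import *
import json
o=bot.get_obs(); c=bot.camera_params('wrist'); im=bot.capture('wrist'); cv2.imwrite('pics/w2.png',im)
c['camera_from_world']=np.array(c['camera_from_world']).tolist(); json.dump(c,open('w2.json','w')); print(np.round(o['tool_pos'],1))
cv2.imwrite('pics/t2.png',bot.capture('top'))
E
```

```text
time: 6.03
tool_pos: [373.0, -57.3, 190.5]
tcp_rot: [-3.142, 0.0, 0.0]
contact_force: [0.0, 0.2, 0.2]
grip_width: 43.0
finger_force: 30.0
time: 6.87
tool_pos: [373.8, -43.9, 190.9]
tcp_rot: [3.141, 0.0, -0.0]
contact_force: [-0.2, -0.0, -0.1]
grip_width: 43.5
finger_force: 30.0
[373.8 -43.9 190.9]
```

View pics/w2.png

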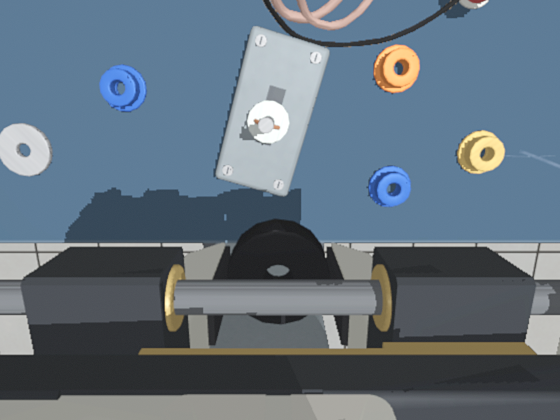

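Wrist view 2: stand foot with corners near (255,27), (328,48), (288,194), (217,177). The plate is at (268,121), the spindle tip at about (266,125), and the washer at (24,149).

Run:
```python
from h import *
import json
c=json.load(open('w2.json'));im=cv2.imread('pics/w2.png')
cv2.imwrite('pics/c2.png',cv2.resize(im[90:155,230:310],None,fx=9,fy=9,interpolation=cv2.INTER_CUBIC))
cs=[(255,27),(328,48),(288,194),(217,177)]
w=np.array([ray('w',*p,22,c) for p in cs]); print(np.round(w,1).tolist(),w.mean(0).round(1),np.linalg.norm(np.diff(w,axis=0),axis=1))
d=(w[0]+w[1]-w[2]-w[3]);print('yaw',np.arctan2(d[1],d[0]))
print('plate',ray('w',268,121.5,34,c),'tip',ray('w',266,125.5,92,c),'washer',ray('w',24,149,6,c))
h=(bot.get_obs()['tool_pos']); print('held bore top expected px',proj('w',h-[0,0,2],c))
```

```text
[[501.4, -26.7, 22.0], [486.7, -82.8, 22.0], [371.2, -52.9, 22.0], [385.8, 6.9, 22.0]] [436.3 -38.9  22. ] [ 57.98595643 119.2654729   61.58943655]
yaw -0.26848459837330657
plate [431.77038139 -36.51483826  34.        ] tip [431.36065468 -36.70765262  92.        ] washer [407.31371171 175.91345003   6.        ]
held bore top expected px (np.float64(276.8489559180225), np.float64(277.1359191017996))
```

View pics/c2.png

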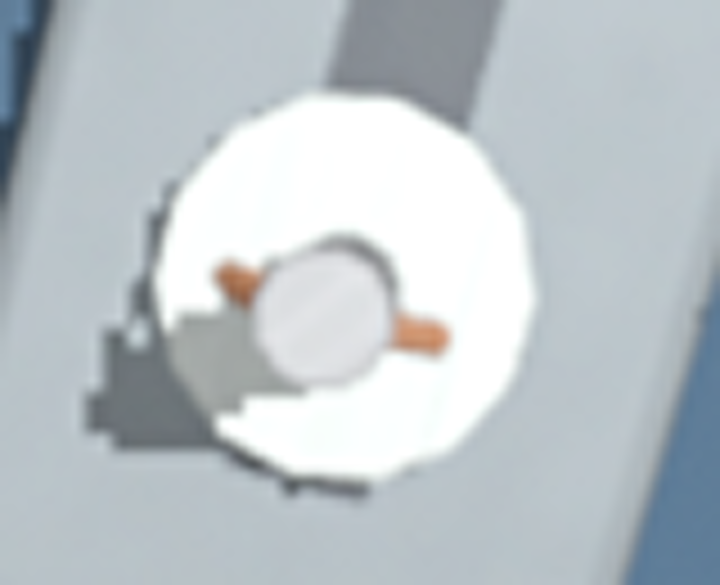

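Run:
```python
from h import *
import json
c=json.load(open('w2.json'));im=cv2.imread('pics/w2.png')
h=np.array([373.8,-43.9,190.9])
for dz in (-2,-20):
  print(dz,[np.round(proj('w',h+[a,b,dz],c),1).tolist() for a,b in [(22,0),(0,22),(0,-22),(6,0),(-6,0),(0,6),(0,-6)]])
print('tip',ray('w',265.4,124.7,92,c),'plate',ray('w',267.9,121.2,34,c))
g=im[:,:,1].astype(int); print('col278',g[210:285,278].tolist()); print('row272',g[271,262:296].tolist())
```

```text
-2 [[277.2, 227.0], [224.5, 277.1], [329.8, 277.2], [277.2, 263.9], [277.2, 290.2], [262.8, 277.2], [291.5, 277.2]]
-20 [[277.3, 214.7], [229.9, 260.1], [324.6, 260.2], [277.2, 248.1], [277.2, 272.1], [264.3, 260.2], [290.2, 260.2]]
tip [431.85148282 -36.33428874  92.        ] plate [431.99783766 -36.4383513   34.        ]
col278 [72, 74, 73, 73, 74, 72, 74, 73, 66, 47, 32, 31, 33, 36, 36, 34, 34, 37, 34, 37, 48, 48, 44, 39, 37, 37, 37, 36, 38, 38, 37, 37, 36, 36, 37, 36, 37, 35, 35, 35, 38, 36, 35, 34, 35, 34, 33, 31, 33, 35, 35, 35, 34, 30, 52, 104, 122, 121, 119, 119, 119, 118, 118, 120, 123, 109, 68, 32, 29, 54, 72, 86, 102, 116, 118]
row272 [32, 34, 34, 30, 30, 55, 99, 120, 121, 121, 119, 120, 119, 118, 118, 118, 118, 119, 119, 119, 120, 119, 121, 121, 123, 117, 83, 42, 31, 33, 34, 32, 33, 35]
```

```bash
python3 -m pendant '[[[0.65,0.08,0],[0,0,0],-0.5],[[0.66,0.08,0],[0,0,0],-0.5],[[0.66,0.09,0],[0,0,0],-0.5],[[0,0,-0.6],[0,0,0],-0.5],[[0,0,-0.6],[0,0,0],-0.5],[[0,0,-0.6],[0,0,0],-0.5],[[0,0,-0.5],[0,0,0],-0.5],[[0,0,-0.25],[0,0,0],-0.5],[[0,0,0],[0,0,0],-0.5],[[0,0,0],[0,0,0],-0.5]]'
python3 -m pendant '[[[0,0,-0.02],[0,0,0],-0.5],[[0,0,-0.02],[0,0,0],-0.5],[[0,0,-0.02],[0,0,0],-0.5],[[0,0,-0.02],[0,0,0],-0.5],[[0,0,-0.02],[0,0,0],-0.5],[[0,0,-0.02],[0,0,0],-0.5],[[0,0,-0.02],[0,0,0],-0.5],[[0,0,0],[0,0,0],-0.5],[[0,0,0],[0,0,0],-0.5],[[0,0,0],[0,0,0],-0.5]]'
python3 -c "
from h import *
o=bot.get_obs();print(o['contact_force'],o['moment'])"
```

```text
time: 7.8
tool_pos: [433.1, -36.2, 114.6]
tcp_rot: [3.142, 0.0, 0.0]
contact_force: [-0.3, -0.4, 0.0]
grip_width: 43.0
finger_force: 30.0
time: 8.63
tool_pos: [432.9, -36.2, 110.2]
tcp_rot: [3.142, 0.0, 0.0]
contact_force: [-0.2, 0.5, -1.0]
grip_width: 43.2
finger_force: 30.0
[-0.18662042  0.50003782 -1.04953776] [0.06720866 0.02823717 0.02936395]
```

```bash
python3 -m pendant '[[[0,0,-0.02],[0,0,0],-0.5],[[0,0,-0.02],[0,0,0],-0.5],[[0,0,-0.02],[0,0,0],-0.5],[[0,0,-0.02],[0,0,0],-0.5],[[0,0,-0.02],[0,0,0],-0.5],[[0,0,-0.02],[0,0,0],-0.5],[[0,0,-0.02],[0,0,0],-0.5],[[0,0,0],[0,0,0],-0.5],[[0,0,0],[0,0,0],-0.5],[[0,0,0],[0,0,0],-0.5]]'
python3 -c "
from h import *
o=bot.get_obs();print(o['contact_force'],o['moment'])"
```

```text
time: 9.47
tool_pos: [432.9, -36.2, 106.1]
tcp_rot: [3.141, -0.0, 0.0]
contact_force: [-0.3, -0.4, -0.7]
grip_width: 43.0
finger_force: 30.0
[-0.3327325  -0.35676899 -0.65466803] [ 0.02126875  0.04529296 -0.02556892]
```

```bash
python3 -m pendant '[[[0,0,-0.03],[0,0,0],-0.5],[[0,0,-0.03],[0,0,0],-0.5],[[0,0,-0.03],[0,0,0],-0.5],[[0,0,-0.03],[0,0,0],-0.5],[[0,0,-0.03],[0,0,0],-0.5],[[0,0,-0.03],[0,0,0],-0.5],[[0,0,-0.03],[0,0,0],-0.5],[[0,0,-0.03],[0,0,0],-0.5],[[0,0,0],[0,0,0],-0.5],[[0,0,0],[0,0,0],-0.5]]'
python3 -c "
from h import *
o=bot.get_obs();print(o['contact_force'],o['moment']);cv2.imwrite('pics/s3.png',cv2.resize(bot.capture('side')[150:290,180:360],None,fx=4,fy=4))"
```

```text
time: 10.3
tool_pos: [433.0, -36.2, 98.9]
tcp_rot: [3.141, -0.0, 0.0]
contact_force: [0.8, -0.4, 1.0]
grip_width: 43.4
finger_force: 30.0
[ 0.75943316 -0.41691638  1.04590306] [ 0.01008502 -0.06019519 -0.00363285]
```

View pics/s3.png

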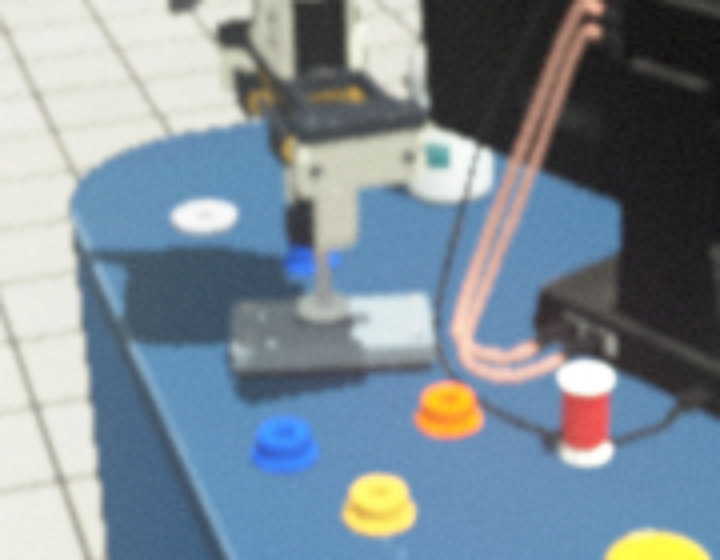

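The side view shows the spacer threaded, with the spindle and plate right beneath the gripper. I'll keep going down.

```bash
python3 -m pendant '[[[0,0,-0.06],[0,0,0],-0.5],[[0,0,-0.06],[0,0,0],-0.5],[[0,0,-0.06],[0,0,0],-0.5],[[0,0,-0.06],[0,0,0],-0.5],[[0,0,-0.06],[0,0,0],-0.5],[[0,0,-0.06],[0,0,0],-0.5],[[0,0,-0.06],[0,0,0],-0.5],[[0,0,-0.06],[0,0,0],-0.5],[[0,0,-0.06],[0,0,0],-0.5],[[0,0,-0.06],[0,0,0],-0.5]]'
python3 -m pendant '[[[0,0,-0.06],[0,0,0],-0.5],[[0,0,-0.06],[0,0,0],-0.5],[[0,0,-0.06],[0,0,0],-0.5],[[0,0,-0.06],[0,0,0],-0.5],[[0,0,-0.06],[0,0,0],-0.5],[[0,0,-0.06],[0,0,0],-0.5],[[0,0,-0.06],[0,0,0],-0.5],[[0,0,-0.06],[0,0,0],-0.5],[[0,0,-0.06],[0,0,0],-0.5],[[0,0,-0.06],[0,0,0],-0.5]]'
python3 -c "
from h import *
o=bot.get_obs();print(o['contact_force'],o['moment'])"
```

```text
time: 11.18
tool_pos: [432.8, -36.1, 80.6]
tcp_rot: [3.142, 0.0, 0.0]
contact_force: [-0.5, -0.2, 1.4]
grip_width: 43.3
finger_force: 30.0
time: 12.02
tool_pos: [432.9, -36.2, 62.6]
tcp_rot: [3.142, 0.0, 0.0]
contact_force: [0.1, -0.2, 0.1]
grip_width: 43.2
finger_force: 30.0
[ 0.08310968 -0.16567364  0.07596631] [0.00881848 0.02548558 0.03580232]
```

```bash
python3 -m pendant '[[[0,0,-0.06],[0,0,0],-0.5],[[0,0,-0.06],[0,0,0],-0.5],[[0,0,-0.06],[0,0,0],-0.5],[[0,0,-0.04],[0,0,0],-0.5],[[0,0,0],[0,0,0],-0.5],[[0,0,0],[0,0,0],0.4],[[0,0,0],[0,0,0],0.4],[[0,0,0],[0,0,0],0.4],[[0,0,0.03],[0,0,0],0.4],[[0,0,0.1],[0,0,0],0.4]]'
python3 -m pendant '[[[0,0,0.3],[0,0,0],0.4],[[0,0,0.8],[0,0,0],0.4],[[0,0,0.8],[0,0,0],0.4],[[0,0,0.6],[0,0,0],0.4],[[0,0.3,0],[0,0,0.5],0.4],[[0,0.7,0],[0,0,1],0.4],[[-0.1,1,0],[0,0,1],0.4],[[-0.2,1,0],[0,0,1],0.4],[[-0.2,1,0],[0,0,1],0.4],[[-0.2,1,0],[0,0,1],0.4]]'
python3 -m pendant '[[[-0.1,1,0],[0,0,1],0.4],[[-0.05,0.5,0],[0,0,1],0.4],[[0,0.4,0],[0,0,1],0.4],[[0,0.17,0],[0,0,1],0.4],[[0,0,0],[0,0,1],0.4],[[0,0,0],[0,0,1],0.4],[[0,0,0],[0,0,1],0.4],[[0,0,0],[0,0,0.59],0.4],[[0,0,0],[0,0,0],0.4],[[0,0,0],[0,0,0],0.4]]'
python3 - <<'E'
from h import *
o=bot.get_obs(); print(np.round(o['tool_pos'],1)); c=bot.camera_params('wrist'); im=bot.capture('wrist'); cv2.imwrite('pics/w3.png',im)
h=cv2.cvtColor(im,cv2.COLOR_BGR2HSV)
e=proj('w',[407.3,175.9,6],c);print(e)
m=((h[...,1]<60)&(h[...,2]>120)).astype('uint8'); 
for x in cv2.findContours(m,0,2)[0]:
    if cv2.contourArea(x)>800: b=cv2.boundingRect(x); print(b, np.round(ray('w',b[0]+b[2]/2,b[1]+b[3]/2,4,c),1))
t=bot.capture('top'); cv2.imwrite('pics/t3.png',t)
E
```

```text
time: 12.85
tool_pos: [432.7, -36.1, 60.1]
tcp_rot: [-3.142, 0.001, 0.0]
contact_force: [0.8, 0.1, 0.5]
grip_width: 63.5
finger_force: 0.0
time: 13.68
tool_pos: [411.6, 115.1, 136.0]
tcp_rot: [3.141, -0.001, 0.666]
contact_force: [0.9, 0.6, -0.8]
grip_width: 64.3
finger_force: 0.0
time: 14.52
tool_pos: [407.5, 176.0, 135.7]
tcp_rot: [3.141, -0.0, 1.569]
contact_force: [0.2, 0.5, -0.4]
grip_width: 64.1
finger_force: 0.0
[407.5 176.  135.7]
(np.float64(278.8746659914688), np.float64(203.59104813011496))
(0, 395, 396, 25) [335.9 -10.4   4. ]
(191, 315, 217, 39) [424.4  62.9   4. ]
(149, 315, 31, 40) [312.1  62.6   4. ]
(354, 242, 58, 38) [489.2 128.7   4. ]
(477, 176, 83, 88) [590.2 162.3   4. ]
(248, 172, 62, 59) [407.4 177.    4. ]
(87, 163, 115, 117) [304.6 161.4   4. ]
(0, 151, 60, 30) [224.5 204.1   4. ]
(450, 103, 52, 52) [548.5 230.4   4. ]
(53, 77, 78, 58) [275.6 246.5   4. ]
(0, 77, 60, 73) [231.  241.4   4. ]
(127, 76, 40, 58) [314.4 247.2   4. ]
(119, 0, 77, 75) [325.5 291.    4. ]
(41, 0, 84, 75) [275.3 291.1   4. ]
(0, 0, 50, 75) [236.2 291.1   4. ]
```

Washer confirmed at (407,177), nearly under the tool. Squeeze at yaw 90°, then at 0°, then lift.

```bash
python3 -m pendant '[[[0,0.03,-0.5],[0,0,0],0.4],[[0,0,-0.9],[0,0,0],0.4],[[0,0,-0.9],[0,0,0],0.4],[[0,0,-0.9],[0,0,0],0.4],[[0,0,-0.5],[0,0,0],0.4],[[0,0,-0.2],[0,0,0],0.4],[[0,0,0],[0,0,0],-0.4],[[0,0,0],[0,0,0],-0.4],[[0,0,0],[0,0,0],-0.4],[[0,0,0],[0,0,0],-0.4]]'
python3 -m pendant '[[[0,0,0],[0,0,0],-0.4],[[0,0,0],[0,0,0],0.4],[[0,0,0],[0,0,0],0.4],[[0,0,0],[0,0,-1],0.4],[[0,0,0],[0,0,-1],0.4],[[0,0,0],[0,0,-1],0.4],[[0,0,0],[0,0,-1],0.4],[[0,0,0],[0,0,-1],0.4],[[0,0,0],[0,0,-1],0.4],[[0,0,0],[0,0,-1],0.4]]'
python3 -m pendant '[[[0,0,0],[0,0,-1],0.4],[[0,0,0],[0,0,-1],0.4],[[0,0,0],[0,0,-1],0.4],[[0,0,0],[0,0,-1],0.4],[[0,0,0],[0,0,-1],0.4],[[0,0,0],[0,0,-1],0.4],[[0,0,0],[0,0,-0.09],0.4],[[0,0,0],[0,0,0],-0.5],[[0,0,0],[0,0,0],-0.5],[[0,0,0],[0,0,0],-0.5]]'
python3 -m pendant '[[[0,0,0],[0,0,0],-0.5],[[0,0,0],[0,0,0],-0.5],[[0,0,0],[0,0,0],-0.5],[[0,0,0],[0,0,0],-0.5],[[0,0,0.1],[0,0,0],-0.5],[[0,0,0.3],[0,0,0],-0.5],[[0,0,1],[0,0,0],-0.5],[[0,0,1],[0,0,0],-0.5],[[0,0,0.9],[0,0,0],-0.5],[[0,0,0.3],[0,0,0],-0.5]]'
```

```text
time: 15.45
tool_pos: [407.9, 176.9, 18.6]
tcp_rot: [3.14, -0.0, 1.57]
contact_force: [0.7, -0.6, 1.2]
grip_width: 44.3
finger_force: 30.0
time: 16.28
tool_pos: [407.3, 176.8, 18.1]
tcp_rot: [-3.141, 0.0, 0.725]
contact_force: [-0.1, 0.6, -0.6]
grip_width: 63.9
finger_force: 0.0
time: 17.12
tool_pos: [407.4, 176.8, 18.1]
tcp_rot: [3.141, 0.0, 0.003]
contact_force: [-0.5, 0.3, -0.5]
grip_width: 49.0
finger_force: 0.0
time: 17.95
tool_pos: [409.1, 177.3, 130.3]
tcp_rot: [-3.14, -0.006, 0.0]
contact_force: [1.3, 0.9, 0.0]
grip_width: 44.0
finger_force: 30.0
```

```bash
python3 -m pendant '[[[0.05,-0.4,0],[0,0,0],-0.5],[[0.1,-0.8,0],[0,0,0],-0.5],[[0.1,-1,0],[0,0,0],-0.5],[[0.1,-1,0],[0,0,0],-0.5],[[0.1,-1,0],[0,0,0],-0.5],[[0.1,-1,0],[0,0,0],-0.5],[[0.1,-1,0],[0,0,0],-0.5],[[0.1,-0.6,0],[0,0,0],-0.5],[[0.1,-0.3,0],[0,0,0],-0.5],[[0,0,0],[0,0,0],-0.5]]'
python3 -m pendant '[[[0,0,0],[0,0,0],-0.5],[[0,0,0],[0,0,0],-0.5],[[0,0,-0.1],[0,0,0],-0.5],[[0,0,-0.1],[0,0,0],-0.5],[[0,0,-0.1],[0,0,0],-0.5],[[0,0,-0.05],[0,0,0],-0.5],[[0,0,0],[0,0,0],-0.5],[[0,0,0],[0,0,0],-0.5],[[0,0,0],[0,0,0],-0.5],[[0,0,0],[0,0,0],-0.5]]'
```

```text
time: 18.78
tool_pos: [433.4, -37.6, 126.2]
tcp_rot: [3.141, -0.001, -0.002]
contact_force: [0.0, -0.1, -0.7]
grip_width: 44.0
finger_force: 30.0
time: 19.62
tool_pos: [433.0, -36.2, 115.7]
tcp_rot: [3.141, -0.0, 0.0]
contact_force: [0.5, -0.2, -0.8]
grip_width: 44.0
finger_force: 30.0
```

```bash
python3 -m pendant '[[[0,0,-0.03],[0,0,0],-0.5],[[0,0,-0.03],[0,0,0],-0.5],[[0,0,-0.03],[0,0,0],-0.5],[[0,0,-0.03],[0,0,0],-0.5],[[0,0,-0.03],[0,0,0],-0.5],[[0,0,-0.03],[0,0,0],-0.5],[[0,0,-0.03],[0,0,0],-0.5],[[0,0,0],[0,0,0],-0.5],[[0,0,0],[0,0,0],-0.5],[[0,0,0],[0,0,0],-0.5]]'
python3 -m pendant '[[[0,0,-0.03],[0,0,0],-0.5],[[0,0,-0.03],[0,0,0],-0.5],[[0,0,-0.03],[0,0,0],-0.5],[[0,0,-0.03],[0,0,0],-0.5],[[0,0,-0.03],[0,0,0],-0.5],[[0,0,-0.03],[0,0,0],-0.5],[[0,0,-0.03],[0,0,0],-0.5],[[0,0,0],[0,0,0],-0.5],[[0,0,0],[0,0,0],-0.5],[[0,0,0],[0,0,0],-0.5]]'
```

```text
time: 20.45
tool_pos: [432.9, -36.2, 109.3]
tcp_rot: [3.142, 0.0, 0.0]
contact_force: [0.1, -0.1, -0.2]
grip_width: 43.7
finger_force: 30.0
time: 21.28
tool_pos: [433.0, -36.2, 103.1]
tcp_rot: [3.142, -0.0, 0.0]
contact_force: [-0.3, -0.3, -0.6]
grip_width: 43.9
finger_force: 30.0
```

```bash
python3 -m pendant '[[[0,0,-0.06],[0,0,0],-0.5],[[0,0,-0.06],[0,0,0],-0.5],[[0,0,-0.06],[0,0,0],-0.5],[[0,0,-0.06],[0,0,0],-0.5],[[0,0,-0.06],[0,0,0],-0.5],[[0,0,-0.06],[0,0,0],-0.5],[[0,0,-0.06],[0,0,0],-0.5],[[0,0,-0.06],[0,0,0],-0.5],[[0,0,-0.06],[0,0,0],-0.5],[[0,0,-0.06],[0,0,0],-0.5]]'
python3 -m pendant '[[[0,0,-0.06],[0,0,0],-0.5],[[0,0,-0.06],[0,0,0],-0.5],[[0,0,-0.06],[0,0,0],-0.5],[[0,0,-0.06],[0,0,0],-0.5],[[0,0,-0.06],[0,0,0],-0.5],[[0,0,-0.06],[0,0,0],-0.5],[[0,0,-0.06],[0,0,0],-0.5],[[0,0,-0.04],[0,0,0],-0.5],[[0,0,0],[0,0,0],-0.5],[[0,0,0],[0,0,0],-0.5]]'
```

```text
time: 22.12
tool_pos: [432.8, -36.1, 84.8]
tcp_rot: [3.142, 0.0, 0.0]
contact_force: [-0.8, -0.0, 2.6]
grip_width: 43.8
finger_force: 30.0
time: 22.95
tool_pos: [432.9, -36.2, 71.2]
tcp_rot: [3.142, 0.0, 0.0]
contact_force: [-0.6, -0.9, -1.0]
grip_width: 44.1
finger_force: 30.0
```

```bash
python3 -m pendant '[[[0,0,0],[0,0,0],0.3],[[0,0,0],[0,0,0],0.3],[[0,0,0],[0,0,0],0.3],[[0,0,0.1],[0,0,0],0.3],[[0,0,0.5],[0,0,0],0.3],[[0,0,0.9],[0,0,0],0.3],[[0,0,0.9],[0,0,0],0.3],[[0,0,0],[0,0,1],0.3],[[-0.1,-0.5,0],[0,0,1],0.3],[[-0.1,-1,0],[0,0,1],0.3]]'
python3 -m pendant '[[[-0.1,-1,0],[0,0,1],0.3],[[-0.1,-1,0],[0,0,1],0.3],[[-0.1,-1,0],[0,0,1],0.3],[[-0.2,-0.8,0],[0,0,1],0.3],[[-0.1,-0.6,0],[0,0,1],0.2],[[-0.09,-0.35,0],[0,0,1],0.1],[[0,0,0],[0,0,1],0.1],[[0,0,0],[0,0,1],0.1],[[0,0,0],[0,0,1],0.1],[[0,0,0],[0,0,1],0.1]]'
python3 - <<'E'
from h import *
o=bot.get_obs(); print(np.round(o['tool_pos'],1),np.round(o['tcp_rot'],3)); c=bot.camera_params('wrist'); im=bot.capture('wrist'); cv2.imwrite('pics/w4.png',im)
h=cv2.cvtColor(im,cv2.COLOR_BGR2HSV)
print(proj('w',[406.1,-223.7,2],c))
m=cv2.inRange(h,(18,70,80),(35,255,255)); m[250:]=0
for x in cv2.findContours(m,0,2)[0]:
    if cv2.contourArea(x)>300: b=cv2.boundingRect(x); print(b, np.round(ray('w',b[0]+b[2]/2,b[1]+b[3]/2,4,c),1))
E
```

```text
time: 23.78
tool_pos: [427.1, -79.1, 144.1]
tcp_rot: [3.141, -0.001, 0.366]
contact_force: [0.2, 0.0, 0.1]
grip_width: 59.7
finger_force: 0.0
time: 24.62
tool_pos: [406.4, -222.0, 143.5]
tcp_rot: [3.141, 0.0, 1.559]
contact_force: [-0.0, 0.5, 0.2]
grip_width: 50.5
finger_force: 0.0
[ 406.4 -222.   143.5] [3.141 0.    1.559]
(np.float64(278.90986839030865), np.float64(201.80564699269706))
(253, 174, 49, 48) [ 405.  -220.2    4. ]
```

View pics/w4.png

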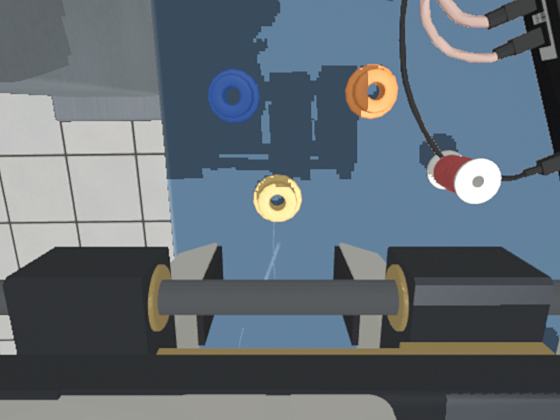

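The brass bushing sits right under the tool at (277,198). Blue (234,95) and orange (371,91) are well clear. Grasping with the double squeeze.

```bash
python3 -m pendant '[[[-0.03,0,-0.5],[0,0,0.1],0.1],[[0,0,-0.9],[0,0,0],0.1],[[0,0,-0.9],[0,0,0],0.1],[[0,0,-0.9],[0,0,0],0.1],[[0,0,-0.5],[0,0,0],0.1],[[0,0,-0.32],[0,0,0],0.1],[[0,0,0],[0,0,0],-0.6],[[0,0,0],[0,0,0],-0.6],[[0,0,0],[0,0,0],-0.6],[[0,0,0],[0,0,0],-0.6]]'
python3 -m pendant '[[[0,0,0],[0,0,0],-0.6],[[0,0,0],[0,0,0],-0.6],[[0,0,0],[0,0,0],0.1],[[0,0,0],[0,0,0],0.1],[[0,0,0],[0,0,-1],0.1],[[0,0,0],[0,0,-1],0.1],[[0,0,0],[0,0,-1],0.1],[[0,0,0],[0,0,-1],0.1],[[0,0,0],[0,0,-1],0.1],[[0,0,0],[0,0,-1],0.1]]'
python3 -m pendant '[[[0,0,0],[0,0,-1],0.1],[[0,0,0],[0,0,-1],0.1],[[0,0,0],[0,0,-1],0.1],[[0,0,0],[0,0,-1],0.1],[[0,0,0],[0,0,-1],0.1],[[0,0,0],[0,0,-1],0.1],[[0,0,0],[0,0,-1],0.1],[[0,0,0],[0,0,-0.09],0.1],[[0,0,0],[0,0,0],-0.7],[[0,0,0],[0,0,0],-0.7]]'
python3 -m pendant '[[[0,0,0],[0,0,0],-0.7],[[0,0,0],[0,0,0],-0.7],[[0,0,0],[0,0,0],-0.7],[[0,0,0],[0,0,0],-0.7],[[0,0,0],[0,0,0],-0.7],[[0,0,0.3],[0,0,0],-0.7],[[0,0,1],[0,0,0],-0.7],[[0,0,1],[0,0,0],-0.7],[[0,0,0.9],[0,0,0],-0.7],[[0,0,0.4],[0,0,0],-0.7]]'
```

```text
time: 25.5
tool_pos: [406.2, -222.4, 23.7]
tcp_rot: [3.14, 0.001, 1.565]
contact_force: [-0.4, -0.9, 0.3]
grip_width: 28.4
finger_force: 29.9
time: 26.33
tool_pos: [405.4, -221.8, 22.6]
tcp_rot: [-3.141, 0.0, 0.839]
contact_force: [-0.1, 0.2, 0.1]
grip_width: 50.5
finger_force: 0.0
time: 27.17
tool_pos: [405.5, -221.8, 22.6]
tcp_rot: [-3.142, 0.0, -0.002]
contact_force: [0.4, 0.3, -0.1]
grip_width: 41.1
finger_force: 0.0
time: 28.0
tool_pos: [406.7, -222.7, 134.5]
tcp_rot: [3.138, -0.004, -0.005]
contact_force: [-0.5, -0.9, 0.2]
grip_width: 28.2
finger_force: 30.0
```

```bash
python3 -m pendant '[[[0.06,0.4,0],[0,0,0],-0.7],[[0.12,0.8,0],[0,0,0],-0.7],[[0.14,1,0],[0,0,0],-0.7],[[0.14,1,0],[0,0,0],-0.7],[[0.14,1,0],[0,0,0],-0.7],[[0.14,0.9,0],[0,0,0],-0.7],[[0.1,0.69,0],[0,0,0],-0.7],[[0.08,0.4,0],[0,0,0],-0.7],[[0,0,0],[0,0,0],-0.7],[[0,0,0],[0,0,0],-0.7]]'
python3 -m pendant '[[[0,0,0],[0,0,0],-0.7],[[0,0,0],[0,0,0],-0.7],[[0,0,-0.1],[0,0,0],-0.7],[[0,0,-0.1],[0,0,0],-0.7],[[0,0,-0.1],[0,0,0],-0.7],[[0,0,-0.1],[0,0,0],-0.7],[[0,0,0],[0,0,0],-0.7],[[0,0,0],[0,0,0],-0.7],[[0,0,0],[0,0,0],-0.7],[[0,0,0],[0,0,0],-0.7]]'
```

```text
time: 28.83
tool_pos: [432.5, -35.2, 130.0]
tcp_rot: [-3.141, 0.002, -0.004]
contact_force: [0.2, -0.7, -1.3]
grip_width: 28.2
finger_force: 30.0
time: 29.67
tool_pos: [433.3, -36.2, 118.7]
tcp_rot: [3.141, -0.0, -0.006]
contact_force: [-0.1, -0.7, -0.7]
grip_width: 28.4
finger_force: 30.0
```

```bash
python3 -m pendant '[[[0,0,-0.03],[0,0,0],-0.7],[[0,0,-0.03],[0,0,0],-0.7],[[0,0,-0.03],[0,0,0],-0.7],[[0,0,-0.03],[0,0,0],-0.7],[[0,0,-0.03],[0,0,0],-0.7],[[0,0,-0.03],[0,0,0],-0.7],[[0,0,-0.03],[0,0,0],-0.7],[[0,0,0],[0,0,0],-0.7],[[0,0,0],[0,0,0],-0.7],[[0,0,0],[0,0,0],-0.7]]'
python3 -m pendant '[[[0,0,-0.03],[0,0,0],-0.7],[[0,0,-0.03],[0,0,0],-0.7],[[0,0,-0.03],[0,0,0],-0.7],[[0,0,-0.03],[0,0,0],-0.7],[[0,0,-0.03],[0,0,0],-0.7],[[0,0,-0.03],[0,0,0],-0.7],[[0,0,-0.03],[0,0,0],-0.7],[[0,0,0],[0,0,0],-0.7],[[0,0,0],[0,0,0],-0.7],[[0,0,0],[0,0,0],-0.7]]'
```

```text
time: 30.5
tool_pos: [433.1, -36.2, 112.3]
tcp_rot: [3.142, 0.0, -0.006]
contact_force: [-0.3, -0.3, -1.0]
grip_width: 28.2
finger_force: 30.0
time: 31.33
tool_pos: [433.1, -36.2, 106.0]
tcp_rot: [3.142, 0.0, -0.006]
contact_force: [-0.3, 0.7, 0.2]
grip_width: 28.4
finger_force: 30.0
```

```bash
python3 -m pendant '[[[0,0,-0.06],[0,0,0],-0.7],[[0,0,-0.06],[0,0,0],-0.7],[[0,0,-0.06],[0,0,0],-0.7],[[0,0,-0.06],[0,0,0],-0.7],[[0,0,-0.06],[0,0,0],-0.7],[[0,0,-0.06],[0,0,0],-0.7],[[0,0,-0.06],[0,0,0],-0.7],[[0,0,-0.06],[0,0,0],-0.7],[[0,0,-0.06],[0,0,0],-0.7],[[0,0,-0.06],[0,0,0],-0.7]]'
python3 -m pendant '[[[0,0,-0.06],[0,0,0],-0.7],[[0,0,-0.06],[0,0,0],-0.7],[[0,0,-0.03],[0,0,0],-0.7],[[0,0,-0.03],[0,0,0],-0.7],[[0,0,-0.03],[0,0,0],-0.7],[[0,0,-0.03],[0,0,0],-0.7],[[0,0,-0.03],[0,0,0],-0.7],[[0,0,0],[0,0,0],-0.7],[[0,0,0],[0,0,0],-0.7],[[0,0,0],[0,0,0],-0.7]]'
```

```text
time: 32.17
tool_pos: [433.1, -36.2, 87.8]
tcp_rot: [3.142, 0.0, -0.006]
contact_force: [-1.7, 0.4, 3.1]
grip_width: 28.6
finger_force: 30.0
time: 33.0
tool_pos: [433.1, -36.2, 79.7]
tcp_rot: [3.142, 0.0, -0.006]
contact_force: [-1.3, -1.0, -2.4]
grip_width: 28.0
finger_force: 30.0
```

```bash
python3 -m pendant '[[[0,0,-0.02],[0,0,0],-0.7],[[0,0,-0.02],[0,0,0],-0.7],[[0,0,-0.02],[0,0,0],-0.7],[[0,0,-0.02],[0,0,0],-0.7],[[0,0,-0.02],[0,0,0],-0.7],[[0,0,-0.02],[0,0,0],-0.7],[[0,0,-0.02],[0,0,0],-0.7],[[0,0,0],[0,0,0],-0.7],[[0,0,0],[0,0,0],-0.7],[[0,0,0],[0,0,0],-0.7]]'
python3 -m pendant '[[[0,0,-0.01],[0,0,0],-0.7],[[0,0,0],[0,0,0],-0.7],[[0,0,0],[0,0,0],-0.7],[[0,0,0],[0,0,0],-0.7],[[0,0,0],[0,0,0],-0.7],[[0,0,0],[0,0,0],-0.7],[[0,0,0],[0,0,0],-0.7],[[0,0,0],[0,0,0],-0.7],[[0,0,0],[0,0,0],-0.7],[[0,0,0],[0,0,0],-0.7]]'
```

```text
time: 33.83
tool_pos: [433.2, -36.2, 75.8]
tcp_rot: [3.142, 0.0, -0.006]
contact_force: [-2.9, 0.7, 4.9]
grip_width: 28.3
finger_force: 30.0
time: 34.67
tool_pos: [433.2, -36.2, 75.5]
tcp_rot: [3.141, -0.0, -0.006]
contact_force: [-2.3, 1.4, 5.4]
grip_width: 28.3
finger_force: 30.0
```

```bash
python3 -m pendant '[[[0,0,-0.02],[0,0,0],-0.7],[[0,0,0],[0,0,0],-0.7],[[0,0,0],[0,0,0],-0.7],[[0,0,0],[0,0,0],-0.7],[[0,0,0],[0,0,0],-0.7],[[0,0,0],[0,0,0],-0.7],[[0,0,0],[0,0,0],-0.7],[[0,0,0],[0,0,0],-0.7],[[0,0,0],[0,0,0],-0.7],[[0,0,0],[0,0,0],-0.7]]'
python3 -m pendant '[[[0,0,0.02],[0,0,0],-0.7],[[0,0,0.02],[0,0,0],-0.7],[[0,0,0.02],[0,0,0],-0.7],[[0,0,0.02],[0,0,0],-0.7],[[0,0,0.02],[0,0,0],-0.7],[[0,0,0],[0,0,0],-0.7],[[0,0,0],[0,0,0],-0.7],[[0,0,0],[0,0,0],-0.7],[[0,0,0],[0,0,0],-0.7],[[0,0,0],[0,0,0],-0.7]]'
```

```text
time: 35.5
tool_pos: [433.2, -36.2, 75.0]
tcp_rot: [3.141, -0.0, -0.006]
contact_force: [-2.4, -0.7, 5.4]
grip_width: 28.6
finger_force: 30.0
time: 36.33
tool_pos: [433.1, -36.2, 77.7]
tcp_rot: [3.142, 0.0, -0.006]
contact_force: [-0.6, -0.2, -1.9]
grip_width: 28.2
finger_force: 30.0
```

The force went from +5.4 to -1.9 N over 2.7 mm of rise. The spring alone would leave about +2 N, so the catches are holding. I'll release, retreat and look.

```bash
python3 -m pendant '[[[0,0,0],[0,0,0],0],[[0,0,0],[0,0,0],0],[[0,0,0],[0,0,0],0],[[0,0,0.1],[0,0,0],0],[[0,0,0.4],[0,0,0],0],[[0,0,0.9],[0,0,0],0],[[0,0,0.9],[0,0,0],0],[[0,0,0.9],[0,0,0],0],[[-0.7,0,0],[0,0,0],0],[[-0.9,0,0],[0,0,0],0]]'
python3 -m pendant '[[[-0.3,0,0],[0,0,0],0],[[0,0,0],[0,0,0],0],[[0,0,0],[0,0,0],0],[[0,0,0],[0,0,0],0],[[0,0,0],[0,0,0],0],[[0,0,0],[0,0,0],0],[[0,0,0],[0,0,0],0],[[0,0,0],[0,0,0],0],[[0,0,0],[0,0,0],0],[[0,0,0],[0,0,0],0]]'
python3 - <<'E'
from h import *
c=bot.camera_params('wrist'); im=bot.capture('wrist'); s=bot.capture('side')
u,v=map(int,proj('w',[433,-36,70],c)); print(u,v,'collar top r15 at z70.5/74:',[np.round(proj('w',[433+a,-36+b,z],c),1).tolist() for z in (70.5,74) for a,b in ((0,15),(0,-15),(15,0),(-15,0))])
a=cv2.resize(im[max(v-60,0):v+60,u-65:u+65],None,fx=4.6,fy=4.6)[:550,:400+190]
us,vs=map(int,proj('side',[433,-36,60])); b=cv2.resize(s[vs-45:vs+45,us-17:us+18],None,fx=6,fy=6)
out=np.zeros((560,800,3),'uint8'); out[:a.shape[0],:a.shape[1]]=a; out[:b.shape[0],590:590+b.shape[1]]=b[:560,:210]; cv2.imwrite('pics/f.png',out)
E
```

```text
time: 37.17
tool_pos: [387.1, -36.8, 175.7]
tcp_rot: [3.14, -0.006, -0.005]
contact_force: [-0.2, 0.4, -0.6]
grip_width: 45.6
finger_force: 0.0
time: 38.0
tool_pos: [376.2, -36.2, 173.8]
tcp_rot: [3.142, 0.0, -0.006]
contact_force: [0.1, -0.0, 0.2]
grip_width: 45.7
finger_force: 0.0
276 126 collar top r15 at z70.5/74: [[253.2, 126.5], [300.0, 126.3], [276.5, 102.0], [276.7, 150.0], [252.8, 126.8], [300.4, 126.6], [276.5, 102.0], [276.7, 150.6]]
```

View pics/f.png

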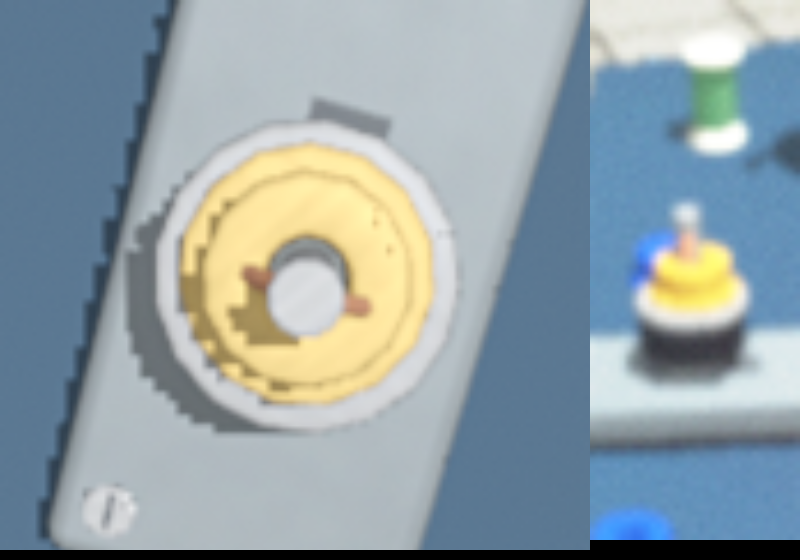

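The stack is level and concentric, and both copper catches stand out over the collar at crop (255,275) and (357,305). Handing in.

```bash
python3 -c "
from plant import bot
print(bot.close_job())"
```

```text
the job is handed in; nothing more can be done
None
```

The spacer, washer and bushing (flange down) are on the spindle with both catches snapped out over the bushing, and I handed the job in at about 38 s; no verdict came back, and the forces read at the wrist stayed under 7 N.

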